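# Hold the shutter lock open with its key

## Robot

A 7-joint arm with a two-finger parallel gripper is mounted at the origin on the work surface. World frame = base frame: x ahead of the robot, y to its left, z up, the work surface at z = 0. Lengths are in m, angles in rad, forces in N, time in s.
With the tool pointing down it reaches from about 0.4 to 0.9 m from the base axis. Payload 5.5 kg.
Tool frame: the origin (TCP) lies midway between the tips of the shut fingers; the grasp point (between the pads) lies 19 mm behind it (grip_point_offset is the z of the grasp point in the tool frame, in m); z points along the fingers, y is the direction in which the jaws open and shut (so a half turn about z gives the same grasp; the last joint's range is limited). The gripper opens to 92 mm and grips with 3 to 60 N. Pads are 19 mm wide; open, the fingers measure 130 mm over their backs; the gripper's body (75 mm by 190 mm) begins 47 mm behind the grasp point.
Start: joints at [0.263, 0.501, -0.427, 1.55, 0.221, 1.138, -0.21], TCP at [0.65, 0, 0.227] pointing down, gripper open.
Joint ranges: [-2.88, 2.88], [-0.31, 2.03], [-1.54, 1.56], [0.2, 2.42], [-1.41, 4.55], [0.19, 2.02], [-2.57, 2.57]. Speed limits (rad/s): [2.57, 2.57, 3.14, 3.14, 3.14, 3.14, 3.14].

## Interface

Orientations are given as a unit quaternion [x, y, z, w].
In Python, from station import * gives the robot as it stands.
- The arm moves only by the tool move_arm, never from a script. Its argument "plan" is a list of rows, each an object with "xyz": the shift along the tool's x, y, z in mm, a list of three; "roll": the turn about the tool's z in degrees. A call has 1 to 12 rows; each row shifts and turns the pose as measured when the row begins, along the tool's axes as they then stand; what a row does not reach is not made up. A row lasts 1/8 s, in which the tool goes at most 62.5 mm and 10.7 degrees, less where a joint would pass 70% of its speed; a pose out of reach is approached as far as the arm can. A call is refused whole if a number of a shift passes 62.5 or a number of a turn 10.7, either way. A call with a gripper value outside its range is refused whole. "gripper" is the opening, from -1 (shut) to 1 (fully open), so that 0 is half open, set as the call begins (left out, the last holds). The fingers move at their own pace and stop on an object; "force" is the grip in N (left out, the last holds). Time passes only in rows, so rows that do not move let the fingers close. It gives the time, the measured TCP pose, the force and the opening at its end, in the units of the state.
- observe(): the state, without advancing time (a new reading comes with each control period).
- read_camera(name): name is "scene" or "side" or "wrist"; returns a dict with "color" (384x512x3 uint8, red, green, blue), "K" (3x3 intrinsics, pixels), "D" ([k1, k2, p1, p2, k3] as OpenCV has them; the pictures are not rectified), "R" (3x3) and "t" (3): a world point X has camera coordinates R X + t; the wrist camera has in their place "mount" (4x4, takes a point from camera to tool coordinates, whose origin is the TCP and whose axes are the flange's). Camera axes: x right, y down, z forward; pixel columns grow to the right and rows downward; lengths in m; the calibration is good to about 2 mm. A picture is of the moment at which its call begins: read the wrist's pose just before it. There is no depth.
- finish_job(): hands the job in, once; it reports no verdict.
Trained networks look in a picture, given as the dict that the camera call returned (one of the last four; its "shot" number tells which), for a name from the list of things; names that differ only in an ending like _2 or _b are one class to them, and where a whole thing is asked for, a point or a joint stands for the part that bears it (a point fixed in the world has none). Each returns a list of dicts, best first, with "conf" (0 to 1); they miss things now and then, are a little off and sometimes report something else, mostly with a low value. They report only what shows in the picture. A call takes as long as a camera call. They do not tell look-alikes from the thing itself.
- regions_of(query, picture): "region" (384x512 bool, what is visible of it) and "rect" ([left, top, right, bottom] in pixels, round what is visible of it).
The state is a dict: "time": time; "joints": joint angles; "joint_velocities": joint speeds; "joint_torque": joint torques, N m; "position": TCP position; "eef_rot": TCP orientation; "contact_force": force on the tool from outside, world axes, zero at the start; "moment": the same for the moment, N m; "grip_width": finger opening in m.
Only numpy, scipy, OpenCV 4.12 (cv2) and the standard library are available. Lean on these libraries where they do the work, as an engineer would, in place of code of your own. Each camera call takes 0.05 s, during which the arm holds its last target.

## Task

Lift the brass key out of its wooden stand and push it fully home into the slot of the shutter lock, working it past the sticky pins before you start turning. Then turn it clockwise (seen from above) a quarter turn to its stop, and finish still gripping the key and holding it turned against the return spring. Leave the kettle lid, the cup of carbon rods and the push button undisturbed.

Things in the scene. Friction and masses are not known exactly. Their poses are not given: they have to be found in the camera images.
- key: Loose brass key, about 0.12 kg, 98 mm long, standing upright in the stand, blade down. Origin: centre of the underside of its round collar (28 mm across, 6 mm thick), z up along the key. Below it a flat blade 18 mm (x) by 5 mm (y), 40 mm long, rounded tip; above it a 12 mm round stem, then a flat bow. A half turn about z gives the same shape.
- key_bow (a point): Centre of the key's flat bow, 40 mm above the key's origin. The bow is 34 mm (key x) by 10 mm (key y) and reaches from 22 to 58 mm above the origin: pinch it across its 10 mm thickness.
- stand: Fixed wooden block 90 x 70 mm, 50 mm high, origin at the centre of its underside. The key's blade stands in a slot in its top (long side along the block's x), 3 mm wider than the blade each way; the collar rests on the top face.
- lock: Fixed green iron box 100 x 100 mm, 60 mm high, origin at the centre of its underside, z up. A brass barrel about 42 mm across stands 6 mm proud of its top, with a slot 20.5 x 7.5 mm right through its 46 mm height. With the barrel at 0 the slot's long side lies along the lock's x; a half-turned key fits as well. A red flag on the box's +x side lifts as the barrel turns.
- lock_mouth (a point): Centre of the slot's mouth on the barrel's top, 66 mm above the lock's origin. The key is home when its collar rests here. Two sticky round-nosed spring pins stand 1.5 mm into the blade's path from the slot's +y and -y sides, 16 and 28 mm below the mouth; the blade pushes them aside with 10 to 15 N, easier with small sideways or turning wiggles.
- barrel (a joint): Turn of the lock barrel in rad: 0 at rest, growing clockwise seen from above, stop at 1.4. A return spring pulls it back to 0 with 0.04 N m at 0 and 0.12 N m at the stop. The blade has about 0.14 rad of play in the slot, so the hand must turn that much further.
- kettle_lid: Bystander: loose domed copper kettle lid, 110 mm across, 36 mm high, origin at the centre of its underside.
- rod_cup: Bystander: loose brass cup 56 mm across, 65 mm high, with two carbon rod stubs wedged in it reaching 80 mm; origin at the centre of its underside.
- push_button_base: Bystander: fixed black housing of the push button, origin at the centre of its underside.
- push_button (a joint): Travel of the red push button in m, 0 up, 0.006 fully pressed. Not to be pressed.
Things that resemble listed ones, but are neither listed nor needed, are in the scene too. Leave any black, grey or orange look-alike of the key alone.

How it is judged:
On the way, in this order (a step that is already met when the one before it is completed fails the run):
1. the key is lifted clear of its stand (z of key in the frame of stand above 0.095 m), for 0.1 s.
2. the key is fully home in the lock while the barrel is still near rest (z of key in the frame of lock_mouth below 0.003 m and horizontal distance between key and lock_mouth below 0.003 m and angle between key's own z axis and vertical below 0.1 rad and value of joint barrel below 0.4 rad), for 0.1 s.
At the end, for the whole second after the job is handed in: The key is fully home (collar within 4 mm of the barrel's face, within 3 mm of its centre, upright within 0.1 rad), the barrel is turned to more than 1.25 rad and still, and the fingers hold the key with more than 1 N (value of joint barrel above 1.25 rad and z of key in the frame of lock_mouth below 0.004 m and horizontal distance between key and lock_mouth below 0.003 m and angle between key's own z axis and vertical below 0.1 rad and contact force between the fingers and key above 1 N and velocity of joint barrel below 0.1 rad/s); the arm keeps its last pose, push and grip.
It fails at once if the kettle lid is moved more than 15 mm (distance of kettle_lid from where it was at the start of the episode above 0.015 m).
It fails at once if the cup of carbon rods is moved more than 15 mm or tipped (distance of rod_cup from where it was at the start of the episode above 0.015 m or angle between rod_cup's own z axis and vertical above 0.3 rad).
It fails at once if the push button is pressed (value of joint push_button above 0.003 m).
It also fails if it takes over 54 s, if anything falls off the work surface, if the arm or the gripper's body presses on something with over 40 N, if the wrist force passes 120 N, or if a joint passes its speed limit or range.

## Working session

There is one attempt and no reset: what is moved stays moved. The work goes in short steps, Python scripts to look and compute and a tool call to move; the robot and the scene stay as the last step left them, time stands still between calls to the robot, and variables do not carry over. Pictures are saved under pics/ and viewed, and the job is handed in when it is done.

Besides the shell and the picture viewer there is one more tool, called by a JSON object that holds its "op" and its "data". move_arm: Moves the arm, as the interface text tells. Its arguments: {"type":"object","properties":{"plan":{"type":"array"},"gripper":{"type":"number"},"force":{"type":"number"}},"required":["plan"]}

```bash
ls; mkdir -p pics; cat > a.py <<'E'
from station import *
import cv2,numpy as np
s=observe();print({k:np.round(v,3).tolist() for k,v in s.items()})
for n in ["scene","side","wrist"]:
    p=read_camera(n);cv2.imwrite(f"pics/{n}0.png",p["color"][:,:,::-1])
    np.save(f"{n}0.npy",p,allow_pickle=True)
    print(n,p["K"].tolist(),p["D"],p.get("R"),p.get("t"),p.get("mount"))
    for q in ["key","stand","lock"]:
        for r in regions_of(q,p)[:4]: print(q,r["rect"],round(r["conf"],2))
E
python3 a.py
```

```text
pics
{'time': 0.0, 'joints': [0.263, 0.502, -0.427, 1.551, 0.221, 1.138, -0.21], 'joint_velocities': [-0.001, 0.002, -0.0, 0.0, 0.0, -0.001, 0.001], 'joint_torque': [-0.0, -56.66, -5.816, -27.911, -0.069, 0.031, 0.0], 'position': [0.649, -0.0, 0.226], 'eef_rot': [0.707, 0.707, -0.001, -0.001], 'contact_force': [-1.22, 0.175, 0.49], 'moment': [-0.015, 0.008, -0.008], 'grip_width': 0.092}
scene [[400.1522719555313, 0.0, 255.95859008976694], [0.0, 400.1522719555313, 187.3371090096855], [0.0, 0.0, 1.0]] [-0.12992641  0.          0.          0.          0.        ] [[-0.34848569  0.937263   -0.00978691]
 [ 0.72063274  0.26123389 -0.64221905]
 [-0.59937149 -0.23085692 -0.76645868]] [ 0.21837407 -0.39211808  1.29503064] None
key [300.8, 187.4, 308.1, 225.6] 0.87
key [377.0, 168.9, 398.2, 201.4] 0.83
key [334.5, 202.9, 348.1, 234.6] 0.73
key [278.6, 153.7, 285.1, 190.1] 0.7
stand [308.6, 159.6, 361.3, 214.3] 0.74
lock [155.4, 121.4, 212.5, 173.9] 0.84
side [[392.1375184381997, 0.0, 260.0052848864817], [0.0, 392.1375184381997, 187.6175627334578], [0.0, 0.0, 1.0]] [-0.00681149  0.          0. 
[... 398 characters left out ...]
6.3, 398.1, 212.0] 0.61
wrist [[312.80333394036273, 0.0, 257.41259929745377], [0.0, 312.80333394036273, 197.01559996811514], [0.0, 0.0, 1.0]] [-0.04538068  0.          0.          0.          0.        ] None None [[ 2.92736555e-04 -9.57222246e-01 -2.89353565e-01  7.94473965e-02]
 [ 9.99999942e-01  2.29609235e-04  2.52111876e-04  2.09841445e-04]
 [-1.74888845e-04 -2.89353622e-01  9.57222258e-01 -1.57584000e-01]
 [ 0.00000000e+00  0.00000000e+00  0.00000000e+00  1.00000000e+00]]
key [56.1, 0.0, 121.3, 42.8] 0.82
key [119.0, 136.4, 172.5, 160.9] 0.73
key [205.1, 48.7, 240.2, 86.3] 0.62
stand [59.4, 0.4, 180.3, 90.7] 0.64
stand [58.9, 0.0, 122.1, 40.7] 0.2
lock [136.8, 304.0, 207.3, 339.7] 0.78
```

```bash
python3 -c "
import cv2
for n in ['scene','side','wrist']:
    cv2.imwrite(f'pics/{n}0b.png',cv2.resize(cv2.imread(f'pics/{n}0.png'),(800,600),interpolation=cv2.INTER_CUBIC))"
```

```text
(no output)
```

View pics/scene0b.png

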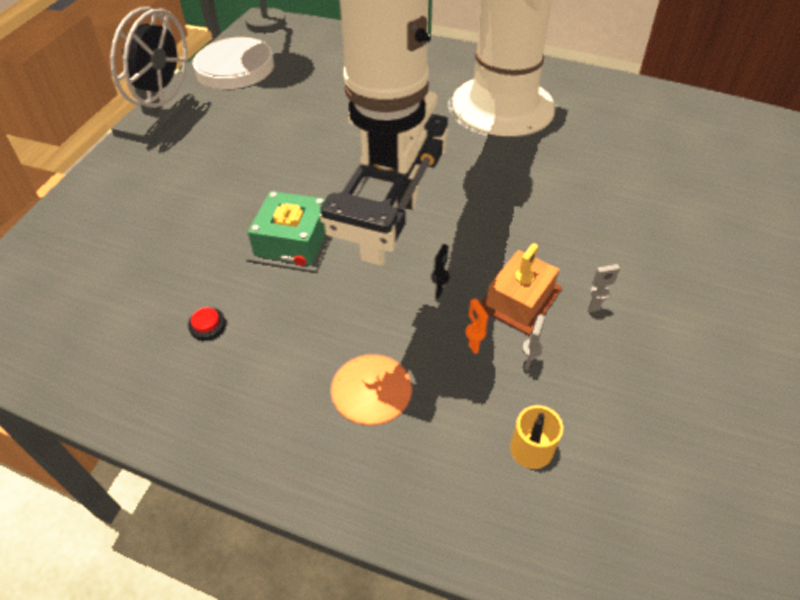

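View pics/side0b.png

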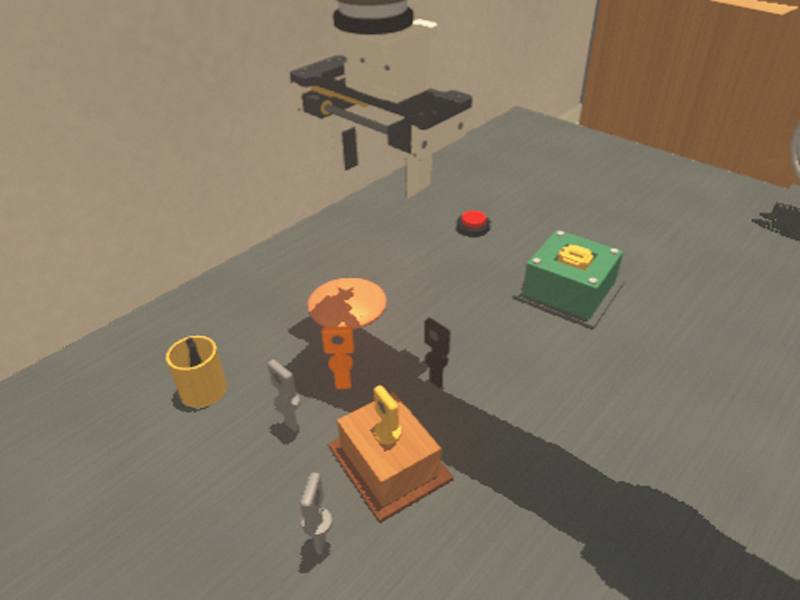

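View pics/wrist0b.png

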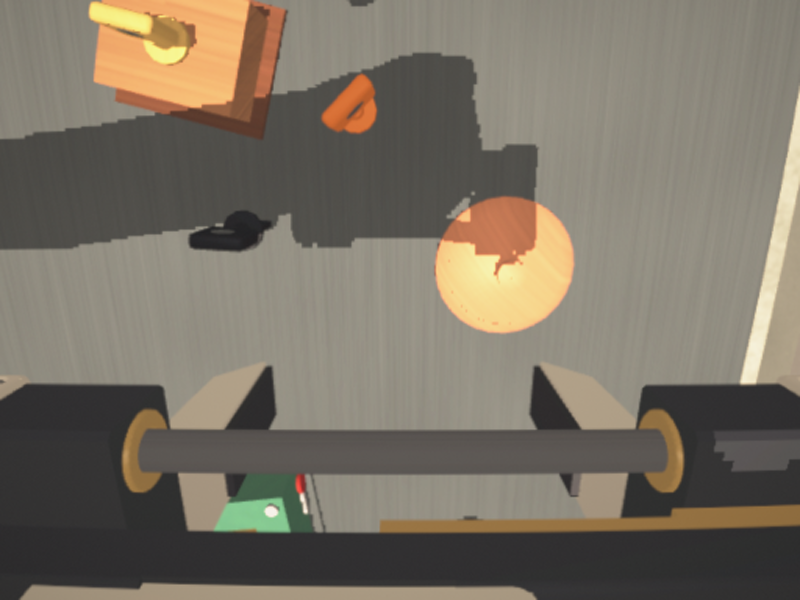

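```bash
cat > h.py <<'E'
from station import *
import cv2,numpy as np
from scipy.optimize import minimize,least_squares
from scipy.spatial.transform import Rotation as Ro
def cam(p,state=None):
    if p.get("R") is not None and "mount" not in p: return p["K"],p["D"],np.array(p["R"]),np.array(p["t"])
    T=np.eye(4);T[:3,:3]=Ro.from_quat(state["eef_rot"]).as_matrix();T[:3,3]=state["position"]
    M=np.linalg.inv(T@np.array(p["mount"]));return p["K"],p["D"],M[:3,:3],M[:3,3]
def proj(c,X):
    K,D,R,t=c
    return cv2.projectPoints(np.asarray(X,float).reshape(-1,1,3),cv2.Rodrigues(R)[0],t,K,np.asarray(D,float))[0].reshape(-1,2)
def backz(c,uv,z):
    K,D,R,t=c
    n=cv2.undistortPoints(np.asarray(uv,float).reshape(-1,1,2),K,np.asarray(D,float)).reshape(-1,2)
    d=np.c_[n,np.ones(len(n))]@R; o=-R.T@t
    return o+d*((z-o[2])/d[:,2])[:,None]
def pose(P,x,y,yaw,z=0):
    c,s=np.cos(yaw),np.sin(yaw);P=np.asarray(P,float)
    return np.c_[x+c*P[:,0]-s*P[:,1],y+s*P[:,0]+c*P[:,1],z+P[:,2]]
def box(a,b,z0,z1): return [[sx*a/2,sy*b/2,z] for z in(z0,z1) for sx,sy in((-1,-1),(1,-1),(1,1),(-1,1))]
E
cat > b.py <<'E'
from h import *
P={n:read_camera(n) for n in["scene","side"]}
for q,dim in(("stand",(.09,.07,.05)),("lock",(.1,.1,.06))):
    cs,ms=[],[]
    for n in P:
        r=regions_of(q,P[n]); 
        if not r: print("miss",q,n);continue
        cs.append(cam(P[n]));ms.append(r[0]["region"]);print(q,n,r[0]["conf"],r[0]["rect"])
        cv2.imwrite(f"pics/m_{q}_{n}.png",r[0]["region"].astype(np.uint8)*255)
    def iou(v,show=False):
        tot=0;o=[]
        for c,m in zip(cs,ms):
            im=np.zeros(m.shape,np.uint8)
            h=cv2.convexHull((proj(c,pose(box(*dim[:2],0,dim[2]),*v))*16).round().astype(np.int32))
            cv2.fillConvexPoly(im,h,1,shift=4)
            im=im>0;i=(im&m).sum()/max(1,(im|m).sum());o.append(i)
        return o if show else -sum(o)
    m=ms[0];vv,uu=np.nonzero(m);c0=backz(cs[0],[[uu.mean(),vv.mean()]],dim[2]*.6)[0]
    best=None
    for yaw in np.arange(-1.5,1.5,.25):
        r=minimize(iou,[c0[0],c0[1],yaw],method="Nelder-Mead",options=dict(initial_simplex=[[c0[0],c0[1],yaw],[c0[0]+.02,c0[1],yaw],[c0[0],c0[1]+.02,yaw],[c0[0],c0[1],yaw+.2]]))
        if best is None or r.fun<best.fun: best=r
        print(np.round(r.x,4),round(r.fun,3))
    print(q,best.x,iou(best.x,True))
E
python3 b.py
```

```text
stand scene 0.86 [309.2, 161.9, 361.3, 215.7]
stand side 0.87 [211.7, 250.6, 287.3, 333.0]
[ 0.4984  0.1553 -1.8646] -1.341
[ 0.5067  0.1553 -1.2303] -1.258
[ 0.5024  0.1557 -0.2859] -1.48
[ 0.5025  0.1537 -0.3134] -1.484
[ 0.5023  0.1548 -0.2871] -1.478
[ 0.5027  0.1546 -0.2991] -1.48
[ 0.502   0.1544 -0.3077] -1.484
[ 0.5024  0.154  -0.2848] -1.482
[0.4979 0.1557 1.2049] -1.343
[0.4993 0.1553 1.1731] -1.339
[0.5025 0.1539 1.2754] -1.338
[0.4996 0.1557 1.236 ] -1.34
stand [ 0.50248275  0.15371128 -0.31339473] [np.float64(0.7484628283957518), np.float64(0.7360272894253477)]
lock scene 0.93 [155.9, 124.0, 213.5, 176.7]
lock side 0.82 [328.4, 146.5, 398.8, 211.4]
[ 0.5107 -0.231  -1.4306] -1.731
[ 0.5106 -0.2292 -1.4145] -1.731
[ 0.5108 -0.229  -1.406 ] -1.73
[ 0.5093 -0.2274  0.0875] -1.714
[ 0.5106 -0.2306  0.1466] -1.731
[ 0.5118 -0.2326  0.156 ] -1.734
[ 0.5112 -0.2308  0.1403] -1.73
[ 0.512  -0.2325  0.1444] -1.728
[ 0.5123 -0.2322  0.1581] -1.729
[ 0.5106 -0.229   0.1634] -1.73
[ 0.5113 -0.2313  1.7295] -1.729
[ 0.5115 -0.2333  1.7189] -1.73
lock [ 0.51180462 -0.23261407  0.15604644] [np.float64(0.8659517426273459), np.float64(0.8676321993937353)]
```

{"op": "move_arm", "data": {"plan": [{"xyz": [39, -37, 0], "roll": 0}, {"xyz": [39, -37, 0], "roll": 0}, {"xyz": [39, -37, 0], "roll": 0}, {"xyz": [37, -36, 0], "roll": 0}, {"xyz": [0, 0, 0], "roll": -10.3}, {"xyz": [0, 0, 0], "roll": -10.3}, {"xyz": [0, 0, 0], "roll": -10.3}, {"xyz": [0, 0, 0], "roll": -10.3}, {"xyz": [0, 0, 0], "roll": -10.3}, {"xyz": [0, 0, 0], "roll": -10.3}, {"xyz": [0, 0, 0], "roll": -10.3}, {"xyz": [0, 0, 0], "roll": 0}]}}

```text
time: 2.4
position: [0.4992, 0.1598, 0.2283]
eef_rot: [0.137, 0.991, 0.0, 0.003]
contact_force: [-0.4, 0.4, 0.7]
grip_width: 0.0918
```

```bash
cat > c.py <<'E'
from h import *
import sys
tag=sys.argv[1]
s=observe();p=read_camera("wrist");c=cam(p,s)
print(s["time"],np.round(s["joints"],3),np.round(s["position"],4),np.round(s["eef_rot"],4),np.round(s["contact_force"],2),s["grip_width"])
R=Ro.from_quat(s["eef_rot"]).as_matrix();print("tool y yaw",np.arctan2(R[1,1],R[0,1]),"tilt",R[:,2])
np.save("last.npy",dict(s=s,p=p),allow_pickle=True)
im=p["color"][:,:,::-1].copy()
big=cv2.resize(im,(800,600),interpolation=cv2.INTER_CUBIC)
cv2.imwrite(f"pics/{tag}.png",big)
for q in["key","stand","lock"]:
    for r in regions_of(q,p)[:3]: print(q,r["rect"],round(r["conf"],2))
E
python3 c.py w1
```

```text
2.4 [ 0.268  0.322 -0.755  1.86   0.256  1.052  0.706] [0.4992 0.1598 0.2283] [1.373e-01 9.905e-01 3.000e-04 2.900e-03] [-0.44  0.42  0.72] 0.09179636776041013
tool y yaw 1.2953011310484073 tilt [ 5.92353647e-03 -1.78783232e-04 -9.99982440e-01]
key [332.4, 125.9, 375.8, 159.4] 0.98
key [238.1, 167.7, 267.3, 214.1] 0.85
key [142.9, 214.9, 174.6, 235.4] 0.73
stand [216.3, 128.2, 287.1, 224.9] 0.88
lock [0.4, 198.0, 32.9, 244.3] 0.75
```

View pics/w1.png

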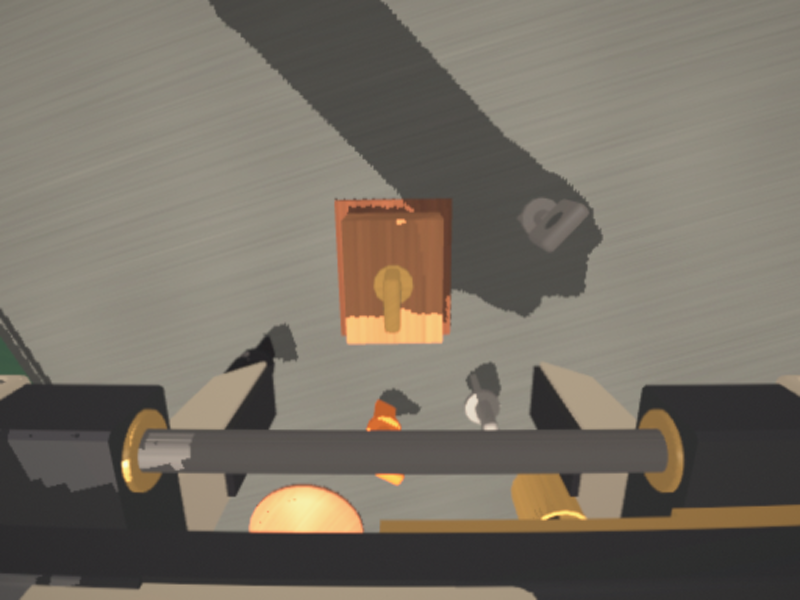

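```bash
cat > d.py <<'E'
from h import *
import sys
def circ(r,z): a=np.linspace(0,2*np.pi,32,endpoint=False);return np.c_[r*np.cos(a),r*np.sin(a),0*a+z]
KEY=[np.r_[circ(.014,0),circ(.014,.006)],np.r_[circ(.006,.006),circ(.006,.022)],np.array(box(.034,.010,.022,.058))]
SC=4
def sil(c,parts,v,z,shape=(384,512)):
    im=np.zeros((shape[0]*SC,shape[1]*SC),np.uint8)
    for P in parts:
        h=cv2.convexHull(((proj(c,pose(P,*v,z=z))+.5)*SC*16).round().astype(np.int32))
        cv2.fillConvexPoly(im,h,1,shift=4)
    return cv2.resize(im.astype(np.float32),shape[::-1],interpolation=cv2.INTER_AREA)
def soft(a,m): return np.minimum(a,m).sum()/np.maximum(a,m).sum()
if __name__=="__main__":
    s=observe();V=[("wrist",read_camera("wrist"))]+[(n,read_camera(n)) for n in("scene","side")]
    guess=[.5025,.154,-.30]
    Ms=[]
    for n,p in V:
        c=cam(p,s);u=proj(c,[[guess[0],guess[1],.08]])[0]
        rs=regions_of("key",p)
        best=min(rs,key=lambda r:np.hypot((r["rect"][0]+r["rect"][2])/2-u[0],(r["rect"][1]+r["rect"][3])/2-u[1]))
        print(n,u,best["rect"],best["conf"])
        Ms.append((n,c,best["region"].astype(np.float32),p))
    def fit(Ms):
        f=lambda v:-sum(soft(sil(c,KEY,v,.05),m) for _,c,m,_ in Ms)
        b=None
        for dy in(-.15,.0,.15):
            g=np.array(guess)+[0,0,dy]
            r=minimize(f,g,method="Nelder-Mead",options=dict(initial_simplex=[g,g+[.008,0,0],g+[0,.008,0],g+[0,0,.15]],xatol=1e-4,fatol=1e-4))
            if b is None or r.fun<b.fun:b=r
        return b
    for S in(Ms,Ms[:1],Ms[1:]):
        b=fit(S);print([m[0] for m in S],np.round(b.x,4),[round(float(soft(sil(c,KEY,b.x,.05),m)),3) for _,c,m,_ in S])
        if S is Ms:
            for n,c,m,p in Ms:
                a=sil(c,KEY,b.x,.05);im=p["color"][:,:,::-1].copy()
                u=proj(c,[[b.x[0],b.x[1],.07]])[0].astype(int);x0,y0=u[0]-50,max(0,u[1]-50)
                cr=lambda q:cv2.resize(q[y0:y0+100,x0:x0+100],(380,380),interpolation=cv2.INTER_NEAREST)
                o=cr(im);ct,_=cv2.findContours((cr(a)>.5).astype(np.uint8),0,1);o2=o.copy();cv2.drawContours(o2,ct,-1,(255,0,255),1)
                st=proj(c,pose(box(.09,.07,.05,.05)[:4],.5025,.1537,-.3134));st=(st-[x0,y0]+.5)*3.8
                cv2.polylines(o2,[st.astype(np.int32)],True,(255,255,0),1)
                cv2.imwrite(f"pics/ov_{n}.png",np.hstack([o,o2]))
E
python3 d.py; python3 -c "
import cv2,numpy as np
cv2.imwrite('pics/ov1.png',cv2.resize(np.vstack([cv2.imread(f'pics/ov_{n}.png') for n in('wrist','scene')]),(600,600)))"
```

```text
wrist [251.46616558 187.43644591] [241.3, 168.2, 265.2, 215.4] 0.59
scene [338.80670926 169.08914356] [329.0, 158.3, 340.6, 185.2] 0.59
side [246.63808438 265.59728119] [236.6, 249.3, 256.1, 286.2] 0.95
['wrist', 'scene', 'side'] [ 0.5039  0.1517 -0.2135] [0.817, 0.766, 0.845]
['wrist'] [ 0.5043  0.1534 -0.2727] [0.861]
['scene', 'side'] [ 0.5032  0.1507 -0.2698] [0.797, 0.862]
```

View pics/ov1.png

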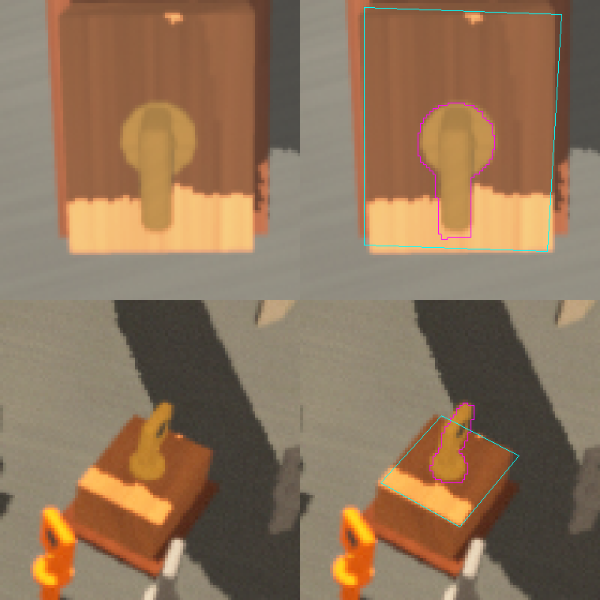

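View pics/ov_side.png

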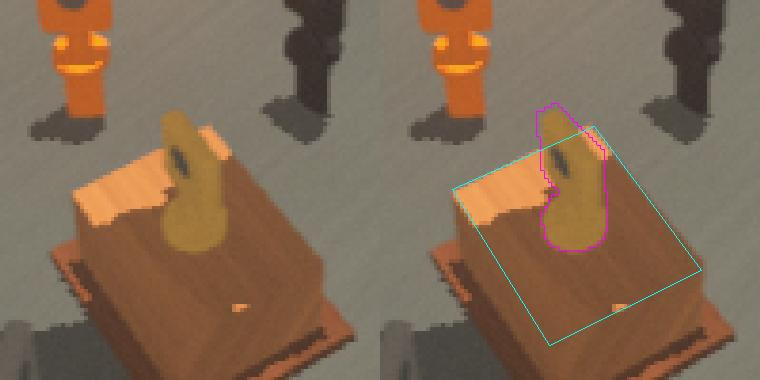

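{"op": "move_arm", "data": {"plan": [{"xyz": [-7, -5, 30], "roll": 0}, {"xyz": [0, 0, 30], "roll": 0}, {"xyz": [0, 0, 20], "roll": 0}, {"xyz": [0, 0, 0], "roll": 0}], "gripper": -0.2}}

```text
time: 3.4
position: [0.5063, 0.1532, 0.147]
eef_rot: [0.138, 0.99, 0.0, 0.004]
contact_force: [0.1, -1.2, 0.4]
grip_width: 0.0561
```

```bash
python3 c.py w2
```

```text
3.4 [ 0.221  0.435 -0.699  1.927  0.359  0.898  0.636] [0.5063 0.1532 0.147 ] [1.376e-01 9.905e-01 4.000e-04 4.100e-03] [ 0.11 -1.18  0.4 ] 0.056055720415712135
tool y yaw 1.2947332372343896 tilt [ 8.16931648e-03 -3.58526449e-04 -9.99966566e-01]
key [237.6, 176.7, 272.5, 240.3] 0.82
key [356.3, 125.8, 427.8, 169.8] 0.82
key [228.3, 305.5, 260.0, 334.0] 0.81
stand [207.0, 124.0, 302.0, 243.8] 0.58
```

View pics/w2.png

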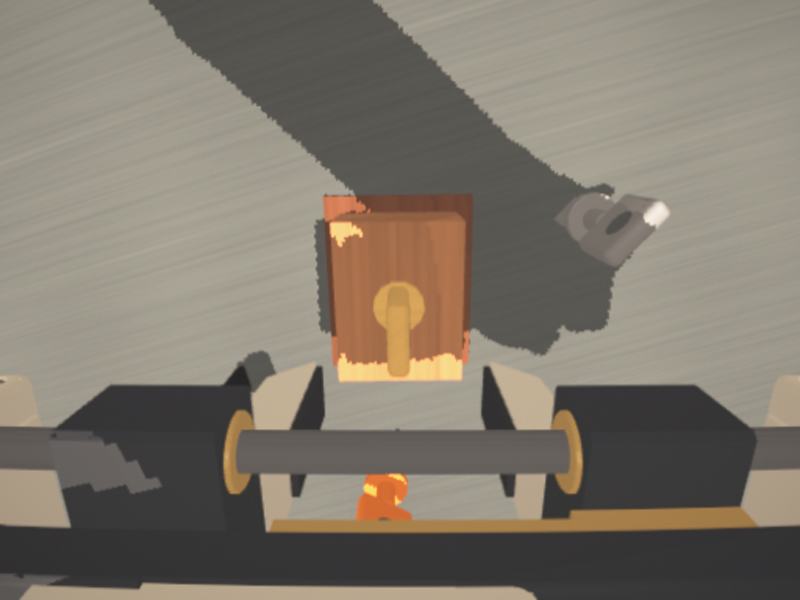

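```bash
python3 - <<'E'
from h import *
d=np.load("last.npy",allow_pickle=True).item();c=cam(d["p"],d["s"])
k=512/800
uv=np.array([[399,306],[398,376],[388,340],[409,340]])*k-.5*(1-k)
print(backz(c,uv[:1],.055),backz(c,uv[1:2],.100),backz(c,uv[2:],.1))
print(backz(c,np.array([[330,213],[468,213],[463,380],[339,380]])*k,.05))
E
python3 d.py
```

```text
[[0.50282089 0.15356887 0.055     ]] [[0.52166594 0.14791725 0.1       ]] [[0.50351416 0.14846764 0.1       ]
 [0.50607415 0.1574827  0.1       ]]
[[0.44666473 0.13280621 0.05      ]
 [0.46602383 0.20111519 0.05      ]
 [0.55704073 0.17629226 0.05      ]
 [0.53766337 0.10812152 0.05      ]]
wrist [253.57036523 201.46405075] [237.2, 174.0, 270.4, 236.4] 0.96
scene [338.80670926 169.08914356] [327.6, 158.1, 342.7, 182.3] 0.68
side [246.63808438 265.59728119] [238.0, 248.2, 258.6, 284.8] 0.85
['wrist', 'scene', 'side'] [ 0.5033  0.1523 -0.2942] [0.87, 0.727, 0.855]
['wrist'] [ 0.5034  0.1528 -0.274 ] [0.913]
['scene', 'side'] [ 0.5034  0.1505 -0.2704] [0.813, 0.84]
```

{"op": "move_arm", "data": {"plan": [{"xyz": [3, -1, 30], "roll": 0}, {"xyz": [0, 0, 30], "roll": 0}, {"xyz": [0, 0, 16], "roll": 0}, {"xyz": [0, 0, 0], "roll": 0}]}}

```text
time: 4.4
position: [0.5073, 0.1536, 0.0725]
eef_rot: [0.138, 0.99, 0.001, 0.008]
contact_force: [0.8, -1.3, 1.0]
grip_width: 0.0368
```

{"op": "move_arm", "data": {"plan": [{"xyz": [0, 0, 0], "roll": 0}, {"xyz": [0, 0, 0], "roll": 0}, {"xyz": [0, 0, 0], "roll": 0}, {"xyz": [0, 0, 0], "roll": 0}, {"xyz": [0, 0, 0], "roll": 0}], "gripper": -1, "force": 50}}

```text
time: 5.03
position: [0.5084, 0.1521, 0.0747]
eef_rot: [0.139, 0.99, 0.0, 0.009]
contact_force: [-0.3, 1.2, -1.8]
grip_width: 0.0098
```

```bash
python3 c.py w3
```

```text
5.025 [ 0.157  0.539 -0.627  1.974  0.468  0.756  0.547] [0.5084 0.1521 0.0747] [1.387e-01 9.903e-01 4.000e-04 9.000e-03] [-0.31  1.23 -1.81] 0.009803787262182973
tool y yaw 1.292554068390547 tilt [ 0.01799216 -0.00162314 -0.99983681]
key [56.3, 266.0, 126.7, 336.8] 0.92
key [387.0, 128.8, 511.8, 199.0] 0.83
key [235.8, 203.6, 281.0, 275.2] 0.58
stand [190.8, 128.1, 318.0, 247.1] 0.8
```

View pics/w3.png

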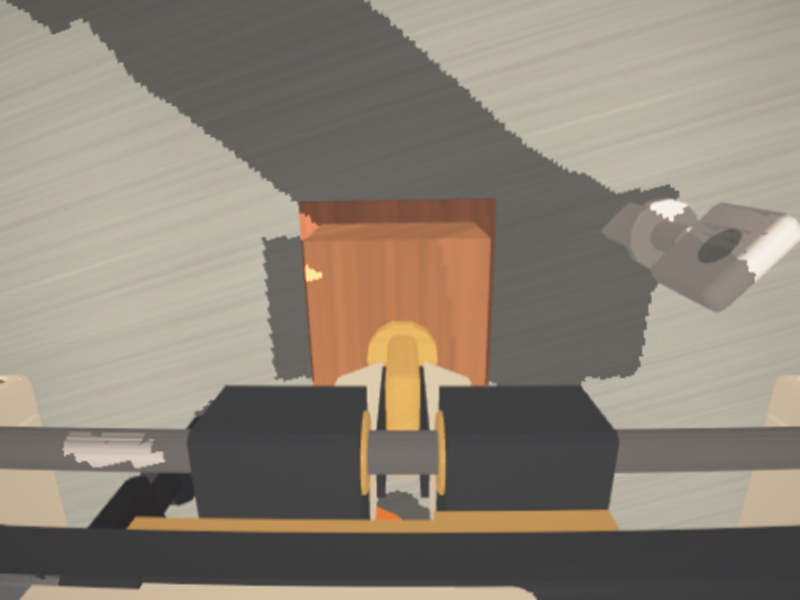

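{"op": "move_arm", "data": {"plan": [{"xyz": [0, 0, -20], "roll": 0}, {"xyz": [0, 0, -25], "roll": 0}, {"xyz": [0, 0, -30], "roll": 0}, {"xyz": [0, 0, -35], "roll": 0}, {"xyz": [0, 0, 0], "roll": 0}]}}

```text
time: 5.85
position: [0.5076, 0.1568, 0.1936]
eef_rot: [0.136, 0.991, 0.003, 0.011]
contact_force: [-0.9, -0.5, -2.1]
grip_width: 0.0097
```

```bash
python3 c.py w4; python3 - <<'E'
from h import *
for n in("side","scene"): cv2.imwrite(f"pics/{n}4.png",cv2.resize(read_camera(n)["color"][:,:,::-1],(600,450),interpolation=cv2.INTER_CUBIC))
E
```

```text
5.85 [ 0.256  0.368 -0.739  1.894  0.306  0.969  0.677] [0.5076 0.1568 0.1936] [0.1364 0.9906 0.0034 0.0113] [-0.93 -0.47 -2.06] 0.009699080315806326
tool y yaw 1.2972152837398876 tilt [ 0.02331923  0.00361569 -0.99972153]
key [127.6, 216.8, 166.0, 261.4] 0.78
key [243.1, 304.0, 259.9, 322.4] 0.64
key [340.7, 118.7, 392.1, 156.6] 0.6
stand [207.6, 119.7, 289.2, 222.0] 0.92
lock [234.8, 197.1, 283.0, 277.0] 0.47
```

View pics/w4.png

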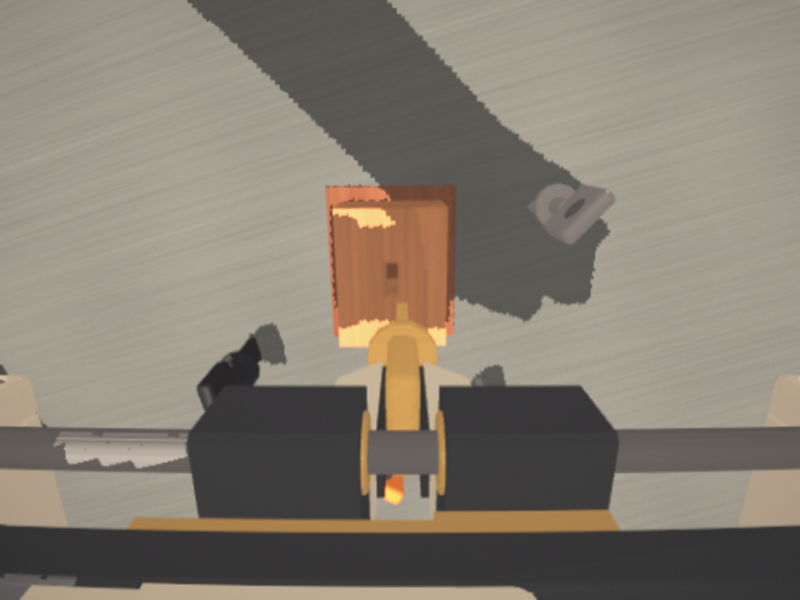

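View pics/side4.png

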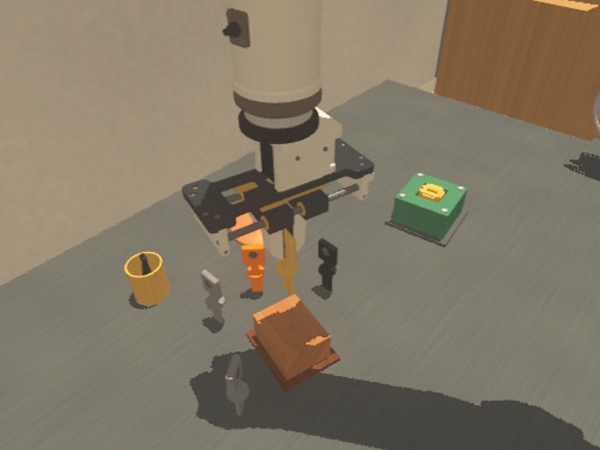

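{"op": "move_arm", "data": {"plan": [{"xyz": [-18, -45, 0], "roll": 0}, {"xyz": [-18, -45, 0], "roll": 0}, {"xyz": [-18, -45, 0], "roll": 0}, {"xyz": [-18, -45, 0], "roll": 0}, {"xyz": [-18, -45, 0], "roll": 0}, {"xyz": [-18, -45, 0], "roll": 0}, {"xyz": [-18, -45, 0], "roll": 0}, {"xyz": [-18, -43, 0], "roll": 0}, {"xyz": [0, 0, 0], "roll": -8.2}, {"xyz": [0, 0, 0], "roll": -8.2}, {"xyz": [0, 0, 0], "roll": -8.2}, {"xyz": [0, 0, 0], "roll": 0}]}}

```text
time: 7.65
position: [0.542, -0.2387, 0.1731]
eef_rot: [-0.085, 0.996, 0.007, -0.002]
contact_force: [-0.8, 0.2, -1.6]
grip_width: 0.0098
```

```bash
python3 c.py w5
```

```text
7.65 [ 0.892  0.519 -0.687  1.735  0.362  1.029  1.818] [ 0.542  -0.2387  0.1731] [-0.0847  0.9964  0.0069 -0.002 ] [-0.78  0.23 -1.63] 0.009770138275298098
tool y yaw 1.7404190628775316 tilt [-0.00520183  0.01336721 -0.99989712]
key [235.6, 192.1, 277.4, 274.3] 0.77
lock [206.5, 88.5, 330.6, 214.9] 0.6
```

View pics/w5.png

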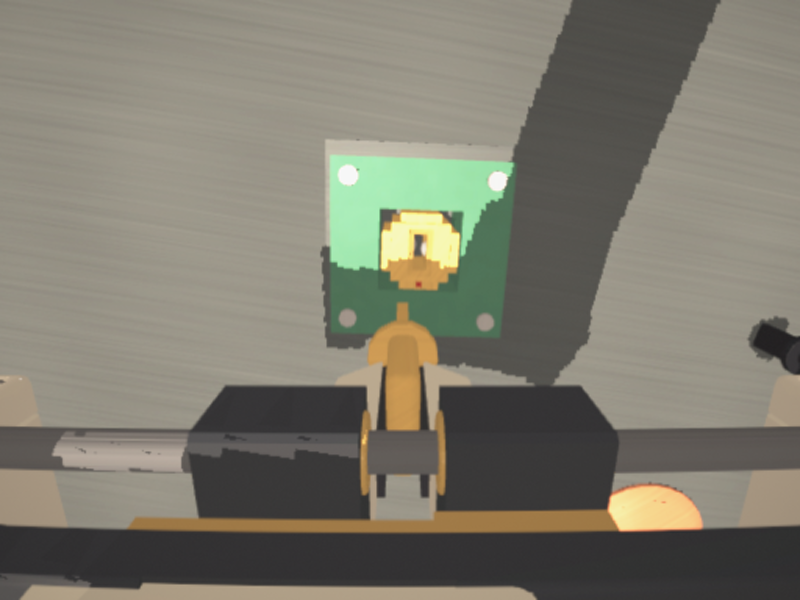

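```bash
python3 - <<'E'
from h import *
d=np.load("last.npy",allow_pickle=True).item();im=d["p"]["color"][:,:,::-1]
cv2.imwrite("pics/crop5.png",cv2.resize(im[85:235,200:340],(746,800)[::1] if 0 else (560,600),interpolation=cv2.INTER_NEAREST))
E
```

```text
(no output)
```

View pics/crop5.png

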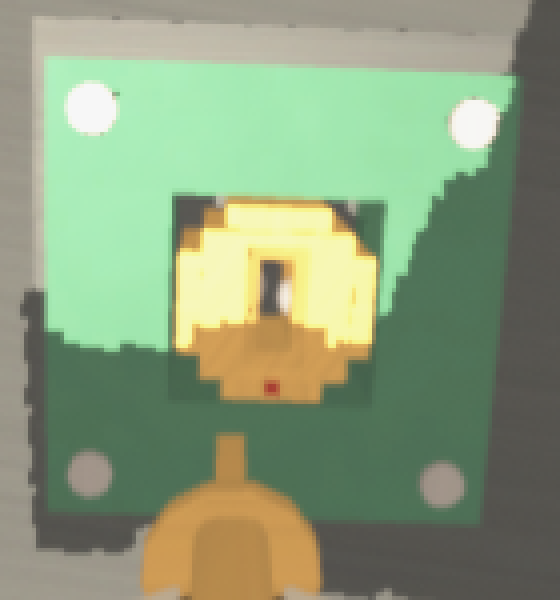

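```bash
python3 - <<'E'
from h import *
d=np.load("last.npy",allow_pickle=True).item();s=d["s"];c=cam(d["p"],s)
f=lambda a:np.array(a,float)/4+[200,85]-.5
G=f([[45,57],[520,75],[480,524],[45,512]])
W=backz(c,G,.06)[:,:2];print(W, [np.linalg.norm(W[i]-W[i-1]) for i in range(4)])
# corners with tool: image up=+toolx=-world x ; image right=tool y=+world y
L=np.array([[-.05,-.05,.06],[-.05,.05,.06],[.05,.05,.06],[.05,-.05,.06]])
r=least_squares(lambda v:(proj(c,pose(L,v[0],v[1],v[2]))-G).ravel(),[.51,-.23,.15]);print("lock",r.x,np.sqrt(r.cost/4))
print("slot",backz(c,f([[271,299]]),.066),backz(c,f([[271,248]]),.066),backz(c,f([[276.5,299]]),.066))
S=f([[92,108],[473,124],[443,485],[90,473]]);W=backz(c,S,.062);print("screws mean",W.mean(0),[np.linalg.norm(W[i]-W[i-1]) for i in range(4)])
# key in hand
R=Ro.from_quat(s["eef_rot"]).as_matrix();T=np.array(s["position"])
for zt,px in((.0247-.006,[232,571]),(.0247+.036,[231,458])):
    for tz in(zt,):
        # intersect ray with tool plane z=tz
        K,D,Rc,t=c
        n=cv2.undistortPoints(f([px]).reshape(-1,1,2),K,D).reshape(2);M=d["p"]["mount"]
        dd=M[:3,:3]@np.r_[n,1];o=M[:3,3];print("tool pt",(o+dd*((tz-o[2])/dd[2]))*1e3)
E
```

```text
[[ 0.46767045 -0.28805784]
 [ 0.45436176 -0.18983937]
 [ 0.55324247 -0.17583331]
 [ 0.56676931 -0.27522159]] [np.float64(0.09992674023885648), np.float64(0.09911603979548918), np.float64(0.09986773792785741), np.float64(0.1003045632363004)]
lock [ 0.51052752 -0.23223086  0.13478549] 0.2815489117305878
slot [[ 0.50876392 -0.23332187  0.066     ]] [[ 0.49806731 -0.23525252  0.066     ]] [[ 0.50856763 -0.2321628   0.066     ]]
screws mean [ 0.51047018 -0.23194326  0.062     ] [np.float64(0.07966064688822191), np.float64(0.07969209201661981), np.float64(0.07968445153971992), np.float64(0.08001897449472888)]
tool pt [ 5.52485483  1.05019341 18.7       ]
tool pt [10.44857595  0.90059756 60.7       ]
```

```bash
cat > e.py <<'E'
from h import *
from d import KEY,circ
d=np.load("last.npy",allow_pickle=True).item();s=d["s"];p=d["p"]
Mi=np.linalg.inv(p["mount"]);ct=(p["K"],p["D"],Mi[:3,:3],Mi[:3,3])
# key in tool frame: key x->tool x, key z-> -tool z
def kt(P,ox,oy,oz,tx=0,ty=0):
    P=np.asarray(P);Q=np.c_[P[:,0],-P[:,1],-P[:,2]]
    Q=Q@Ro.from_euler("xyz",[tx,ty,0]).as_matrix().T
    return Q+[ox,oy,oz]
for ox in(3,5,7,9):
  for oz in(23.7,24.7,25.7):
    q=(proj(ct,kt(KEY[0],ox/1e3,0,oz/1e3))-[200,85]+.5)*4
    b=(proj(ct,kt(box(.018,.005,-.040,-.034),ox/1e3,0,oz/1e3))-[200,85]+.5)*4
    w=(proj(ct,kt(box(.034,.010,.022,.058),ox/1e3,0,oz/1e3))-[200,85]+.5)*4
    print(ox,oz,"collar top row %.0f cols %.0f %.0f"%(q[:,1].min(),q[:,0].min(),q[:,0].max()),"blade top %.0f cols %.0f %.0f"%(b[:,1].min(),b[:,0].min(),b[:,0].max()),"bow top %.0f"%w[:,1].min())
E
python3 e.py
```

```text
3 23.7 collar top row 489 cols 133 317 blade top 445 cols 212 240 bow top 520
3 24.7 collar top row 487 cols 133 317 blade top 444 cols 212 240 bow top 517
3 25.7 collar top row 485 cols 134 317 blade top 442 cols 212 240 bow top 515
5 23.7 collar top row 476 cols 132 318 blade top 435 cols 212 240 bow top 506
5 24.7 collar top row 474 cols 133 317 blade top 433 cols 212 240 bow top 503
5 25.7 collar top row 472 cols 133 317 blade top 432 cols 212 240 bow top 501
7 23.7 collar top row 464 cols 132 318 blade top 424 cols 212 240 bow top 492
7 24.7 collar top row 462 cols 133 318 blade top 423 cols 212 240 bow top 489
7 25.7 collar top row 460 cols 133 317 blade top 421 cols 212 240 bow top 487
9 23.7 collar top row 451 cols 132 318 blade top 414 cols 212 240 bow top 478
9 24.7 collar top row 449 cols 132 318 blade top 412 cols 212 240 bow top 475
9 25.7 collar top row 447 cols 133 317 blade top 411 cols 212 240 bow top 473
```

{"op": "move_arm", "data": {"plan": [{"xyz": [13, 5.4, 0], "roll": 0}, {"xyz": [13, 5.4, 0], "roll": 0}, {"xyz": [0, 0, 10], "roll": 2}, {"xyz": [0, 0, 10], "roll": 0}, {"xyz": [0, 0, 0], "roll": 0}]}}

```text
time: 8.48
position: [0.5106, -0.231, 0.1541]
eef_rot: [-0.066, 0.998, 0.005, -0.002]
contact_force: [0.5, -0.1, -1.2]
grip_width: 0.0099
```

```bash
cat > f.py <<'E'
from h import *
import sys
from d import KEY
tag=sys.argv[1]
s=observe();print(s["time"],np.round(s["joints"],3),np.round(s["position"],4),np.round(s["contact_force"],1),np.round(s["moment"],2),s["grip_width"])
R=Ro.from_quat(s["eef_rot"]).as_matrix();yaw=np.arctan2(R[1,1],R[0,1]);print("yaw",yaw,"tilt tool",-R[2,0],-R[2,1])
r=[]
for n in("side","scene"):
    p=read_camera(n);c=cam(p)
    u=proj(c,[[.5105,-.2321,.10]])[0].astype(int);im=p["color"][u[1]-45:u[1]+45,u[0]-38:u[0]+38,::-1].copy()
    o=cv2.resize(im,None,fx=5,fy=5,interpolation=cv2.INTER_CUBIC);print(n,u-[38,45])
    r.append(o)
cv2.imwrite(f"pics/{tag}.png",np.hstack(r))
E
python3 f.py v6;python3 c.py w6
```

```text
8.475 [ 0.913  0.486 -0.68   1.831  0.357  0.96   1.782] [ 0.5106 -0.231   0.1541] [ 0.5 -0.1 -1.2] [ 0.06 -0.02 -0.01] 0.009863393896680468
yaw 1.7029132303457613 tilt tool -0.003956411989618467 -0.011045900298628997
side [333 103]
scene [144  81]
8.575 [ 0.913  0.486 -0.681  1.829  0.357  0.961  1.782] [ 0.5116 -0.2312  0.1549] [-0.066   0.9978  0.0051 -0.0016] [ 0.88 -0.33 -1.83] 0.009601854611568162
tool y yaw 1.7028970587524654 tilt [-0.00395132  0.0100324  -0.99994187]
key [232.9, 191.1, 281.8, 276.5] 0.96
key [482.0, 231.7, 508.5, 250.3] 0.71
lock [192.4, 121.2, 318.2, 247.4] 0.94
```

View pics/v6.png

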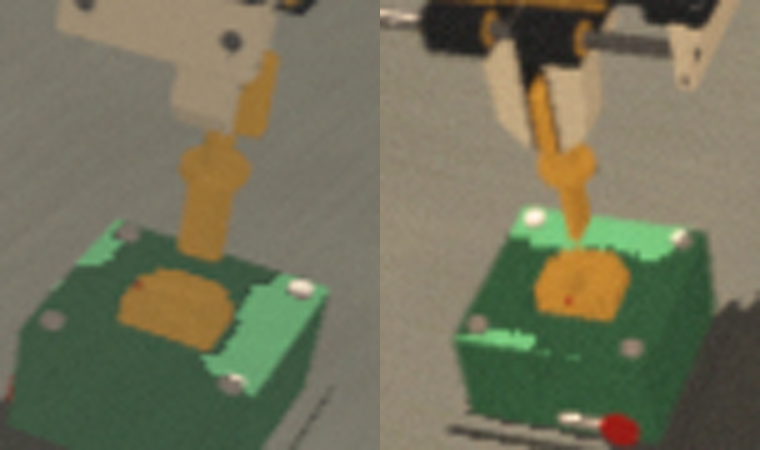

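View pics/w6.png

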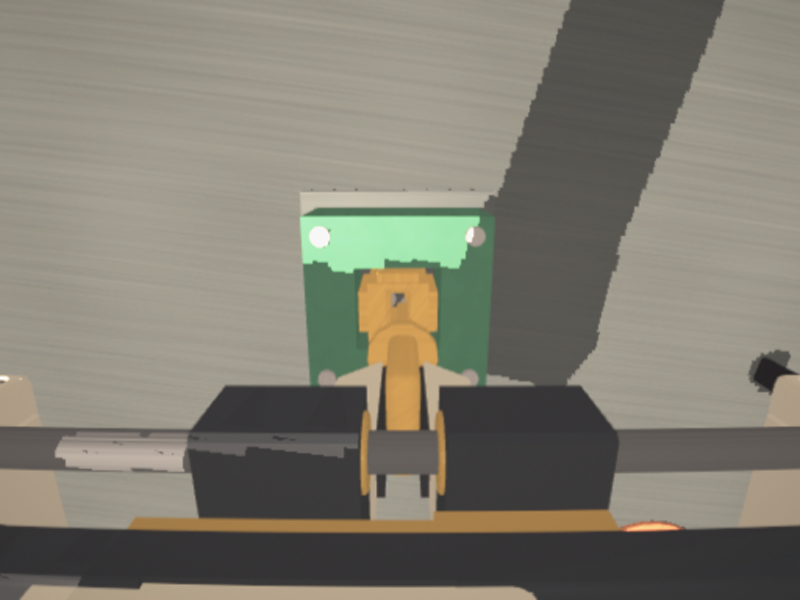

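```bash
python3 - <<'E'
from h import *
d=np.load("last.npy",allow_pickle=True).item();im=d["p"]["color"][:,:,::-1]
cv2.imwrite("pics/crop6.png",cv2.resize(im[115:255,185:325],(700,700)[::1],interpolation=cv2.INTER_NEAREST)[:600])
E
```

```text
(no output)
```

View pics/crop6.png

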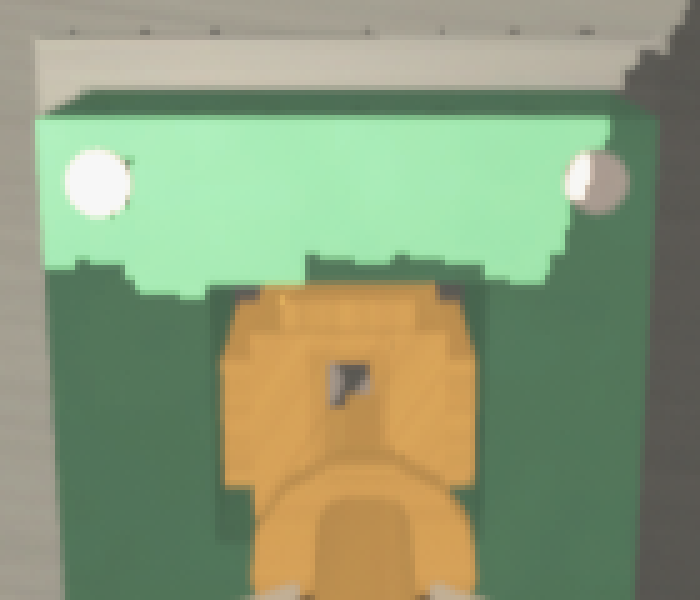

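```bash
cat > g.py <<'E'
from h import *
from e import kt,KEY,ct,d,s
c=cam(d["p"],s)
f=lambda a:np.array(a,float)/5+[185,115]-.5
def solve(TL,TR,Lp,Rp,crop=None):
    G=f([TL,TR,Lp,Rp])
    L=np.array([[-.05,-.05,.06],[-.05,.05,.06],[.05,.05,.06],[.05,-.05,.06]])
    def res(v):
        q=proj(c,pose(L,*v));o=list((q[0]-G[0]))+list((q[1]-G[1]))
        for a,b,g in((q[0],q[3],G[2]),(q[1],q[2],G[3])):
            n=(b-a)/np.linalg.norm(b-a);o.append(n[0]*(g-a)[1]-n[1]*(g-a)[0])
        return o
    r=least_squares(res,[.51,-.23,.15]);return r.x,res(r.x)
if __name__=="__main__":
    v,e=solve((36,118),(657,118),(62,580),(637,580));print(np.round(v,4),np.round(e,2))
    m=np.array([v[0],v[1],.066]);R=Ro.from_quat(s["eef_rot"]).as_matrix()
    print("mouth in tool mm",R.T@(m-s["position"])*1e3,"yaw err",v[2]+np.pi/2-np.arctan2(R[1,1],R[0,1]))
    b=[[.021*np.cos(a)+v[0],.021*np.sin(a)+v[1],.066] for a in np.linspace(0,6.28,60)]
    q=(proj(c,b)-[185,115]+.5)*5;print("barrel pred cols",q[:,0].min(),q[:,0].max(),"rows",q[:,1].min(),q[:,1].max())
    for ox in(2,3,4,5):
        q=(proj(ct,kt(KEY[0],ox/1e3,.0009,.0247))-[185,115]+.5)*5
        w=(proj(ct,kt(box(.034,.010,.022,.058),ox/1e3,.0009,.0247))-[185,115]+.5)*5;print(ox,"collar top row",q[:,1].min(),"cols",q[:,0].min(),q[:,0].max(),"bow",w[:,1].min(),w[:,0].min(),w[:,0].max())
E
python3 g.py|grep -v collar\ top\ row\ 4[0-9][0-9]\ cols
```

```text
[ 0.5105 -0.2319  0.1335] [-0.23  0.17  0.44 -0.14  0.18 -0.4 ]
mouth in tool mm [ 0.90051254 -1.54200527 88.89173586] yaw err 0.0014066754035164664
barrel pred cols 221.62292224666714 475.8697053920969 rows 303.0924515735188 545.9600731829751
2 collar top row 466.36043058473973 cols 248.95609394248737 478.28736529467875 bow 505.4683098443236 306.25598436600956 421.04450586514815
3 collar top row 458.6548602215433 cols 248.77682863087443 478.46852516916414 bow 496.8399495750118 306.1295582147602 421.1736900313079
4 collar top row 450.9256805112153 cols 248.59724848500264 478.6500098804106 bow 488.1814286345079 306.0028107637048 421.3032153560579
5 collar top row 443.17283444603675 cols 248.41735425643122 478.8318187295903 bow 479.4926614094791 305.8757428866692 421.4330811088891
```

{"op": "move_arm", "data": {"plan": [{"xyz": [-3.4, -2.4, 6], "roll": 0}, {"xyz": [0, 0, 8], "roll": 0}]}}

```text
time: 9.02
position: [0.5169, -0.2336, 0.1412]
eef_rot: [-0.066, 0.998, 0.005, -0.0]
contact_force: [0.4, 0.4, -1.0]
grip_width: 0.0099
```

```bash
python3 f.py v7;python3 c.py w7;python3 - <<'E'
from h import *
d=np.load("last.npy",allow_pickle=True).item();im=d["p"]["color"][:,:,::-1]
cv2.imwrite("pics/crop7.png",cv2.resize(im[115:255,185:325],(700,700)[::1],interpolation=cv2.INTER_NEAREST)[:600])
E
```

```text
9.025 [ 0.9    0.511 -0.669  1.827  0.375  0.938  1.769] [ 0.5169 -0.2336  0.1412] [ 0.4  0.4 -1. ] [ 0.13 -0.02  0.04] 0.009856987837618385
yaw 1.702602004215641 tilt tool -0.00018101392033352559 -0.009104428613086961
side [333 103]
scene [144  81]
9.125 [ 0.9    0.512 -0.668  1.829  0.375  0.939  1.769] [ 0.5155 -0.233   0.1401] [-0.066   0.9978  0.0053 -0.0017] [ 0.04  0.06 -2.2 ] 0.009482131560930453
tool y yaw 1.702845566670964 tilt [-0.00402628  0.01034171 -0.99993842]
key [232.6, 190.7, 282.3, 273.9] 0.73
key [190.7, 118.2, 325.9, 247.0] 0.7
lock [190.0, 118.4, 325.2, 245.3] 0.76
lock [230.7, 170.9, 282.4, 215.2] 0.37
```

View pics/v7.png

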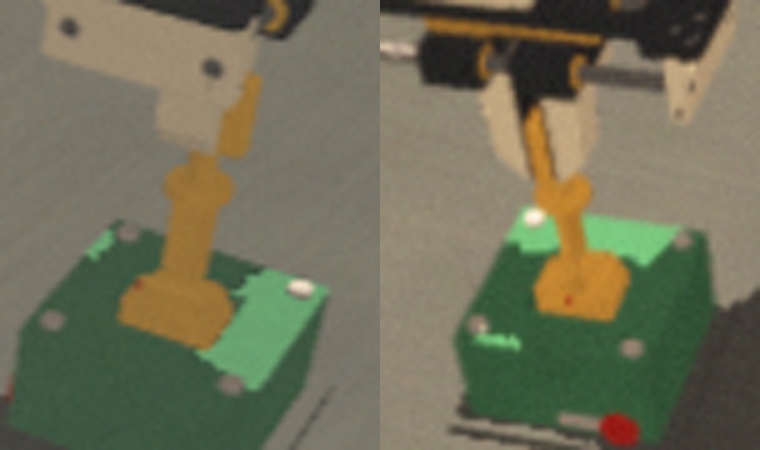

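View pics/crop7.png

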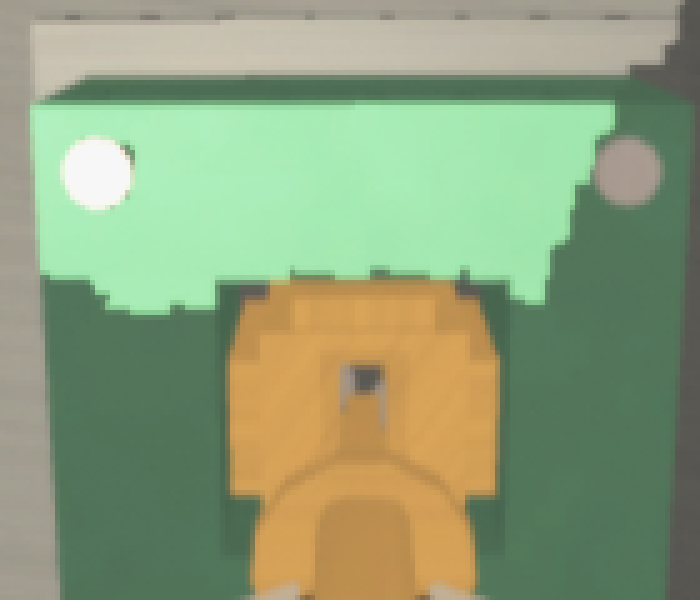

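```bash
python3 - <<'E'
from g import *
v,e=solve((32,103),(693,103),(60,580),(668,580));print(np.round(v,4),np.round(e,2))
m=np.array([v[0],v[1],.066]);R=Ro.from_quat(s["eef_rot"]).as_matrix()
print("mouth in tool mm",R.T@(m-s["position"])*1e3,"yaw err",v[2]+np.pi/2-np.arctan2(R[1,1],R[0,1]))
for x in (.01025,-.01025):
    q=(proj(c,pose([[x,0,.066]],*v))-[185,115]+.5)*5;print("slot end",q)
E
```

```text
3 23.7 collar top row 489 cols 133 317 blade top 445 cols 212 240 bow top 520
3 24.7 collar top row 487 cols 133 317 blade top 444 cols 212 240 bow top 517
3 25.7 collar top row 485 cols 134 316 blade top 442 cols 212 240 bow top 515
5 23.7 collar top row 477 cols 132 318 blade top 435 cols 212 240 bow top 506
5 24.7 collar top row 475 cols 133 317 blade top 433 cols 212 240 bow top 504
5 25.7 collar top row 473 cols 133 317 blade top 432 cols 212 240 bow top 501
7 23.7 collar top row 464 cols 132 318 blade top 424 cols 212 240 bow top 492
7 24.7 collar top row 462 cols 133 317 blade top 423 cols 212 240 bow top 490
7 25.7 collar top row 460 cols 133 317 blade top 422 cols 212 240 bow top 487
9 23.7 collar top row 451 cols 132 318 blade top 414 cols 212 240 bow top 478
9 24.7 collar top row 450 cols 132 318 blade top 413 cols 212 240 bow top 476
9 25.7 collar top row 448 cols 133 317 blade top 411 cols 212 240 bow top 473
[ 0.5104 -0.2318  0.1332] [-0.26  0.15  0.44 -0.12 -0.02 -0.18]
mouth in tool mm [ 4.73998776  1.0310511  74.16342885] yaw err 0.001196579996397773
slot end [[364.53103723 494.31194159]]
slot end [[364.40993601 368.45490377]]
```

{"op": "move_arm", "data": {"plan": [{"xyz": [0.2, 0, 6], "roll": 0}, {"xyz": [0, 0, 6], "roll": 0}, {"xyz": [0, 0, 6], "roll": 0}]}}

```text
time: 9.7
position: [0.5165, -0.2334, 0.123]
eef_rot: [-0.066, 0.998, 0.004, -0.0]
contact_force: [-0.2, -0.6, -1.5]
grip_width: 0.0095
```

```bash
python3 f.py v8
```

```text
9.7 [ 0.889  0.534 -0.655  1.841  0.396  0.905  1.753] [ 0.5165 -0.2334  0.123 ] [-0.2 -0.6 -1.5] [ 0.1  -0.01  0.01] 0.009480798296037733
yaw 1.7027261339759021 tilt tool 0.00014051433968996138 -0.008549032947451986
side [333 103]
scene [144  81]
```

View pics/v8.png

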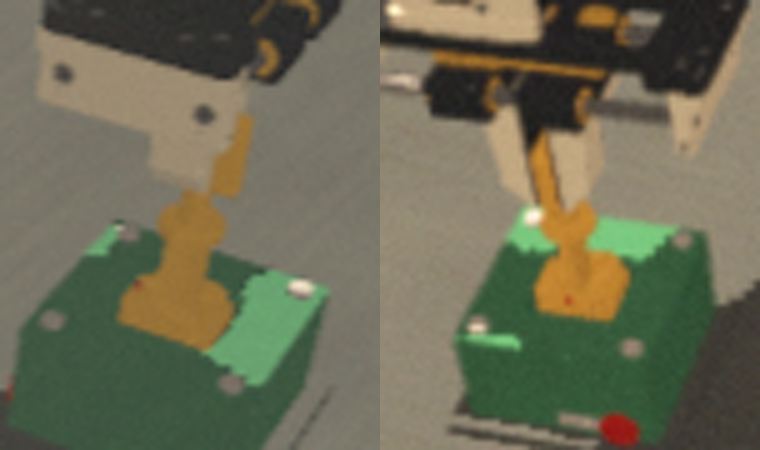

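{"op": "move_arm", "data": {"plan": [{"xyz": [0, 0, 5], "roll": 0}, {"xyz": [0, 0, 5], "roll": 0}]}}

```text
time: 10.05
position: [0.5164, -0.2336, 0.1124]
eef_rot: [-0.066, 0.998, 0.004, -0.0]
contact_force: [-0.2, -1.6, -0.5]
grip_width: 0.0096
```

{"op": "move_arm", "data": {"plan": [{"xyz": [0, 0, 5], "roll": 1}, {"xyz": [0, 0, 5], "roll": -1}]}}

```text
time: 10.3
position: [0.5173, -0.2335, 0.1029]
eef_rot: [-0.066, 0.998, 0.004, 0.0]
contact_force: [-0.5, 0.8, 7.3]
grip_width: 0.01
```

{"op": "move_arm", "data": {"plan": [{"xyz": [0, 0, 6], "roll": 2}, {"xyz": [0, 0, 6], "roll": -2}]}}

```text
time: 10.55
position: [0.517, -0.2333, 0.0909]
eef_rot: [-0.067, 0.998, 0.004, -0.0]
contact_force: [-0.9, 0.2, 3.5]
grip_width: 0.0098
```

```bash
python3 f.py v9;python3 c.py w9;python3 - <<'E'
from h import *
d=np.load("last.npy",allow_pickle=True).item();im=d["p"]["color"][:,:,::-1]
cv2.imwrite("pics/crop9.png",cv2.resize(im[115:255,185:325],(700,700)[::1],interpolation=cv2.INTER_NEAREST)[:600])
E
```

```text
10.55 [ 0.865  0.578 -0.628  1.859  0.433  0.848  1.725] [ 0.517  -0.2333  0.0909] [-0.9  0.2  3.5] [0.27 0.43 0.04] 0.009766307256195848
yaw 1.704177435206496 tilt tool 0.00019302836491544447 -0.007139957829227787
side [333 103]
scene [144  81]
10.65 [ 0.866  0.579 -0.629  1.859  0.434  0.848  1.725] [ 0.5169 -0.2332  0.0905] [-6.690e-02  9.978e-01  3.800e-03 -2.000e-04] [ 0.01 -0.33 -0.25] 0.009737209574095544
tool y yaw 1.7046505601700723 tilt [-9.07607420e-04  7.59374195e-03 -9.99970755e-01]
key [234.5, 202.1, 279.2, 274.8] 0.92
stand [227.0, 184.7, 292.1, 239.4] 0.3
lock [175.5, 119.7, 342.7, 247.7] 0.85
```

View pics/v9.png

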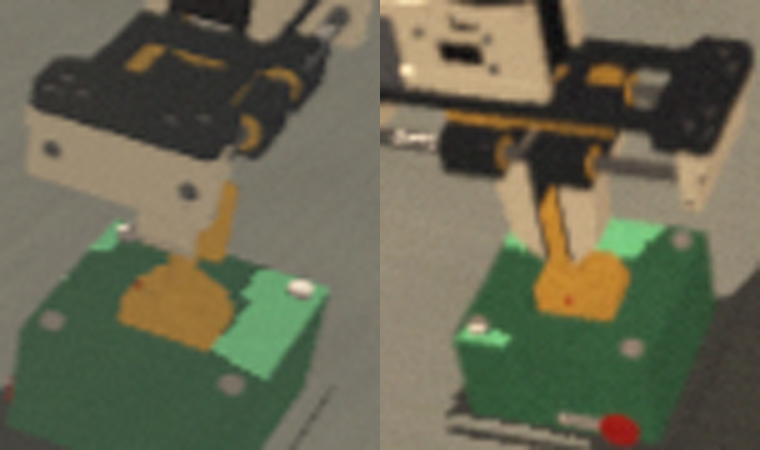

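View pics/crop9.png

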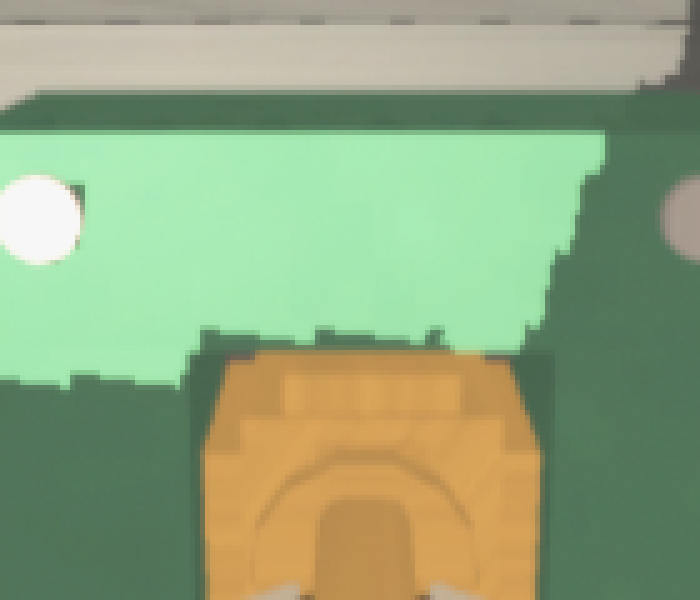

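{"op": "move_arm", "data": {"plan": [{"xyz": [0, 0, 2], "roll": 1}, {"xyz": [0, 0, 2], "roll": -1}]}}

```text
time: 11.1
position: [0.5172, -0.2333, 0.0902]
eef_rot: [-0.066, 0.998, 0.003, -0.001]
contact_force: [-9.4, 2.6, 21.2]
grip_width: 0.0097
```

{"op": "move_arm", "data": {"plan": [{"xyz": [0, 0, 2], "roll": 0}, {"xyz": [0, 0, 2], "roll": 0}]}}

```text
time: 11.35
position: [0.5171, -0.2332, 0.0902]
eef_rot: [-0.066, 0.998, 0.002, -0.001]
contact_force: [-6.7, 1.6, 17.5]
grip_width: 0.01
```

{"op": "move_arm", "data": {"plan": [{"xyz": [0.15, -0.7, 0.6], "roll": 8}, {"xyz": [0.15, -0.7, 0.6], "roll": 8}, {"xyz": [0.15, -0.7, 0.6], "roll": 8}]}}

```text
time: 11.72
position: [0.5167, -0.2347, 0.0904]
eef_rot: [0.149, 0.989, 0.001, -0.002]
contact_force: [-1.7, -0.9, 4.1]
grip_width: 0.0094
```

```bash
python3 f.py v10
```

```text
11.725 [ 0.788  0.553 -0.524  1.861  0.363  0.827  1.349] [ 0.5167 -0.2347  0.0904] [-1.7 -0.9  4.1] [0.04 0.55 0.06] 0.009436703006557655
yaw 1.2713918410469347 tilt tool -0.003315984604700495 -0.0016842960691424444
side [333 103]
scene [144  81]
```

View pics/v10.png

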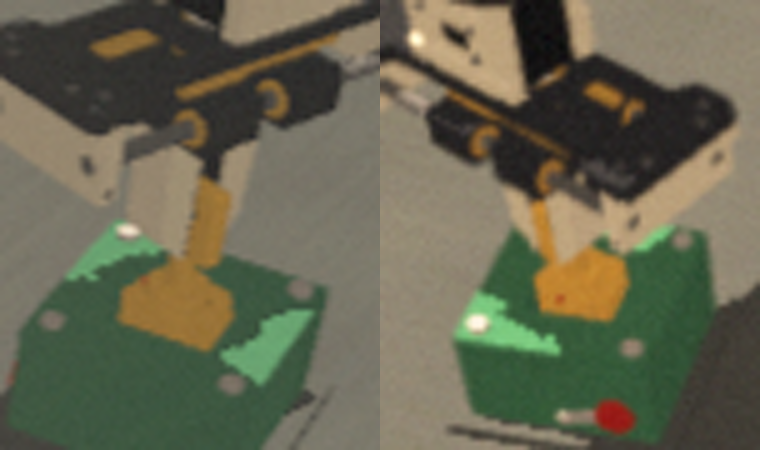

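{"op": "move_arm", "data": {"plan": [{"xyz": [0.15, -0.7, 0.7], "roll": 8}, {"xyz": [0.15, -0.7, 0.7], "roll": 8}, {"xyz": [0.15, -0.7, 0.7], "roll": 8}, {"xyz": [0.15, -0.7, 0.7], "roll": 8}]}}

```text
time: 12.32
position: [0.515, -0.2376, 0.0904]
eef_rot: [0.415, 0.91, -0.001, -0.001]
contact_force: [-3.5, 0.2, 6.9]
grip_width: 0.0096
```

{"op": "move_arm", "data": {"plan": [{"xyz": [0.15, -0.7, 0.7], "roll": 8}, {"xyz": [0.15, -0.7, 0.7], "roll": 8}, {"xyz": [0.15, -0.7, 0.7], "roll": 8}]}}

```text
time: 12.7
position: [0.5128, -0.2389, 0.0903]
eef_rot: [0.596, 0.803, -0.002, -0.001]
contact_force: [-3.2, 1.4, 8.1]
grip_width: 0.0096
```

```bash
python3 f.py v11
```

```text
12.7 [ 0.616  0.51  -0.291  1.873  0.202  0.79   0.51 ] [ 0.5128 -0.2389  0.0903] [-3.2  1.4  8.1] [0.23 0.85 0.17] 0.009597027323120294
yaw 0.29322445179552326 tilt tool 0.0007044827199869043 0.003880657201125688
side [333 103]
scene [144  81]
```

View pics/v11.png

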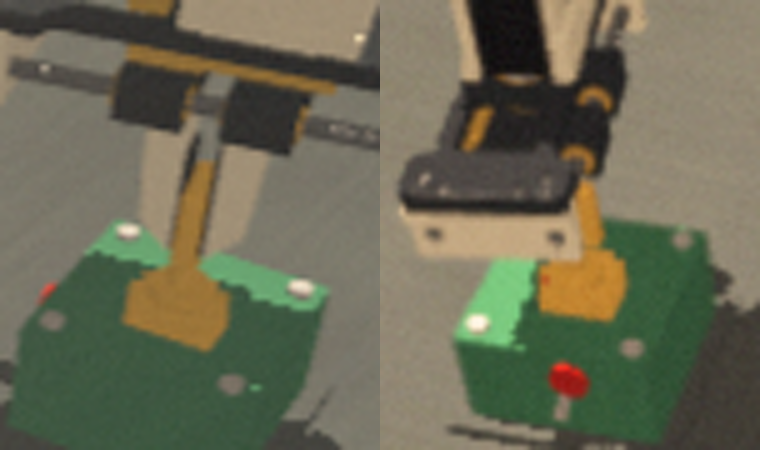

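{"op": "move_arm", "data": {"plan": [{"xyz": [0.1, -0.6, 0.7], "roll": 7}, {"xyz": [0, -0.2, 0.7], "roll": 4}]}}

```text
time: 13.05
position: [0.5118, -0.2391, 0.0904]
eef_rot: [0.669, 0.743, -0.003, -0.001]
contact_force: [-3.7, 0.4, 7.7]
grip_width: 0.01
```

```bash
python3 f.py v12
```

```text
13.05 [ 0.581  0.503 -0.246  1.876  0.173  0.785  0.347] [ 0.5118 -0.2391  0.0904] [-3.7  0.4  7.7] [0.25 0.91 0.44] 0.009960910559229865
yaw 0.1052767937030058 tilt tool 0.0024696397883913674 0.004562066466204267
side [333 103]
scene [144  81]
```

```bash
python3 f.py v13; python3 -c "
from station import *
s=observe();print(s['time'],s['joint_velocities'],s['contact_force'],s['moment'])"
```

```text
13.15 [ 0.581  0.504 -0.246  1.876  0.173  0.785  0.348] [ 0.5118 -0.2391  0.0903] [-3.9  0.3  8.3] [0.23 0.9  0.36] 0.009463591564143572
yaw 0.10700540991006709 tilt tool 0.002642449614090626 0.004755717881740334
side [333 103]
scene [144  81]
13.25 [ 0.00467042 -0.00146008 -0.00242723 -0.00056165  0.00190021 -0.00084712
  0.00141078] [-3.05463412  0.08507259  7.23783792] [0.30102492 0.88821521 0.35692466]
```

View pics/v13.png

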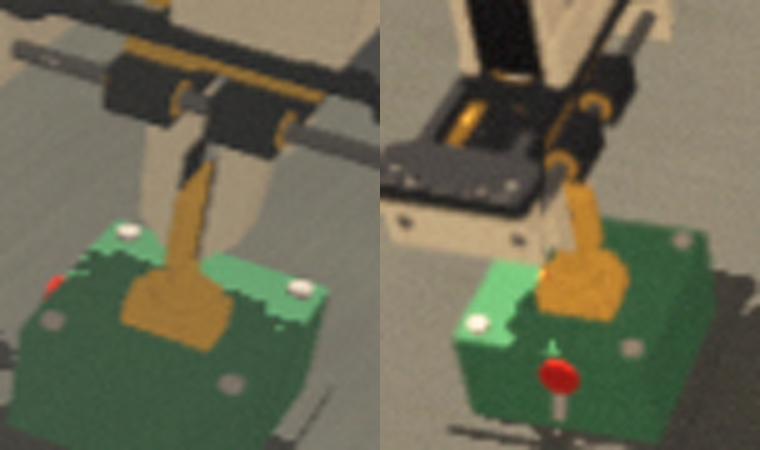

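```bash
python3 -c "
from station import *
print(finish_job())
s=observe();print(s['time'],s['position'],s['moment'],s['contact_force'],s['grip_width'])"
```

```text
the job is handed in; nothing more can be done
None
the job is handed in; nothing more can be done
```

I lifted the brass key out of the stand, pushed it past both pins with small turning wiggles, and turned it about 92° clockwise with the hand to the stop. I handed the job in at about 13.3 s, with the fingers still gripping the key at a 50 N setting. The hand-in gave no verdict.

**Fully home:** the key stopped firmly under about 20 N of push with the tool at a height of 90.2 mm, against 90.7 mm predicted for the collar touching the barrel. The barrel had not been turned at that point.

**Holding the turn:** before hand-in the tool was still, with a steady 0.36 N m on the wrist, well above the 0.12 N m return spring. It was pushing down with about 8 N. The hand had turned 1.60 rad, so after the 0.14 rad of play the barrel should be at its 1.4 stop, and the red flag shows lifted.

**Not checked or slightly off:**
- **Key centring:** my estimate of the key's centre differed from the slot's by about 1.5 to 2.5 mm. That is more than the slot's 1.25 mm of play should allow, so I put it down to calibration error or a little slip in the grip. The limit is 3 mm.
- **Kettle lid, rod cup and button:** the arm's path kept clear of all three, but I took no separate measurement of them at the end.
- **After hand-in:** the robot's state could not be read afterwards, so the final second is unchecked.

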